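# Isolate the battery bank, then press its label holder home behind the terminal-box lip

## Task

Switch the battery isolator off by turning its knob clockwise until it clicks past its detent and stays at the far stop. Then take the wide label holder from its wooden stand, push it down into the channel behind the front lip of the black terminal box until it is fully home against the springy pad, and keep holding it pressed fully home: the program finishes while still pressing, without letting go. Leave the narrow label holder and everything else on the bench where it is.

Things in the scene. Friction and masses are not known exactly. Their poses are not given: they have to be found in the camera images.
- isolator: grey square switch housing fixed to the bench, 90 x 90 x 45 mm, with a black bar knob on top. Origin: centre of its underside; z up; with the switch on, the knob's bar lies along this body's x.
- knob_grip (a point): point on the knob's vertical turning axis at a good height to grip the bar, 72 mm above the bench, in the isolator's axes (does not turn with the knob). The bar is 46 mm long, 13 mm thick, and its sides are clear from 52 to 85 mm above the bench (below it a disc of 44 mm diameter, top at 52 mm).
- isolator_knob (a joint): knob angle in rad, growing clockwise seen from above: 0 = on (stop, start), 1.2 = off (stop). A sprung detent resists with up to about 0.08 N m until its crest at 0.6, then snaps the knob on to 1.2, where it stays when let go.
- wide_holder: the wide label holder: loose grey plastic plate standing upright in the slot of a wooden stand, 80 mm long (own y), 5 mm thick (own x), 66 mm high overall incl. grip rib, 28 to 56 g; white paper labels on both faces, both ways round alike. Origin: centre of its lower edge; z up.
- wide_rib (a point): centre of the grip rib along the wide holder's top, 59 mm above its lower edge: the rib is 40 mm long (holder's y), 10 mm thick (holder's x), 14 mm high.
- stand_wide: light wooden block fixed to the bench, 40 x 100 x 24 mm (x, y, z), with a slot along its y, 7 mm wide and 12 mm deep, holding the wide holder; the stands of the two holders look alike and may swap places. Origin: centre of its underside.
- stand_narrow: the same stand, holding the narrow holder. Origin: centre of its underside.
- narrow_holder: the narrow label holder, to be left alone: like the wide one but 50 mm long with a 26 mm rib. Origin: centre of its lower edge.
- terminal_box: black terminal box fixed to the bench, 98 x 170 x 56 mm (x from -43 to +55 mm), a row of four brass studs (up to 12 mm above its top) at x = +25 mm, and the label channel along its front (-x) edge. Origin: on its underside at y centre; z up.
- channel_mouth (a point): centre of the label channel's mouth, level with the box top, 56 mm above the bench, in the box's axes. The channel runs along y: 8 mm wide (x) between the front lip and the box, 88 mm long between end blocks, open upward; its rims flare to about 15 mm wide, up to 5 mm above this point.
- channel_home (a point): fixed point in the channel, 23 mm below channel_mouth, where the holder's lower edge is when fully home. A springy pad meets the holder 7 mm above this point with 2.5 N and yields down to a hard stop here, pushing back with 8 N. Let go, the holder rises again.
- solder_spool: bystander: aluminium spool, 42 mm across, 30 mm high, upright. Origin: as it lies, on or near its underside.
- screwdriver: bystander: screwdriver lying on the bench, 170 mm long. Origin: as it lies, on or near its underside.
- tape_roll: bystander: white roll of tape lying flat, 64 mm across, 19 mm high. Origin: as it lies, on or near its underside.
- multimeter: bystander: black meter with a dial lying on its back, 70 x 140 x 38 mm. Origin: as it lies, on or near its underside.
- screw_jar: bystander: closed jar, 48 mm across, 50 mm high. Origin: as it lies, on or near its underside.
There are look-alikes about, which are no part of the job. What is shaped like the terminal_box but green or purple is not meant.

How it is judged:
On the way, in this order (a step that is already met when the one before it is completed fails the run):
1. the isolator knob is clicked over to off (value of joint isolator_knob above 1 rad), for 0.2 s.
2. the wide holder is in the channel, pressed home by the robot (z of wide_holder in the frame of channel_mouth between -0.027 and -0.0212 m and x of wide_holder in the frame of channel_mouth between -0.004 and 0.004 m and y of wide_holder in the frame of channel_mouth between -0.008 and 0.008 m and angle between the z axis of wide_holder and the z axis of channel_mouth, either way round below 0.15 rad and contact force between any of the fingers, the arm and wide_holder above 3 N), for 0.3 s.
At the end, for the whole second after the job is handed in: Knob at off (above 1.0 rad). Wide holder still, in the channel (centre within 4 mm across, 8 mm along, upright within 0.15 rad), lower edge 21.2 to 27 mm below the mouth (hard stop at 23), slower than 20 mm/s, with the robot still in contact with it with over 3 N (all of step 2 and value of joint isolator_knob above 1 rad and linear speed of wide_holder below 0.02 m/s); the arm keeps its last pose, push and grip.
It fails at once if the narrow holder is moved more than 20 mm (distance of narrow_holder from where it was at the start of the episode above 0.02 m).
It fails at once if another loose thing on the bench is moved more than 30 mm (distance of any of solder_spool, screwdriver, tape_roll, multimeter, screw_jar from where it was at the start of the episode above 0.03 m).
It also fails if it takes over 54 s, if anything falls off the work surface, if the arm or the gripper's body presses on something with over 40 N, if the wrist force passes 120 N, or if a joint passes its speed limit or range.

## Robot

A 6-joint arm with a two-finger parallel gripper is mounted at the origin on the work surface. World frame = base frame: x ahead of the robot, y to its left, z up, the work surface at z = 0. Lengths are in m, angles in rad, forces in N, time in s.
With the tool pointing down it reaches from about 0.35 to 0.85 m from the base axis. Payload 8.1 kg.
Tool frame: the origin (TCP) lies at the very end of the fingers, on their centre line; the grasp point (between the pads) lies 19 mm behind it; z points along the fingers, y is the direction in which the jaws open and shut (so a half turn about z gives the same grasp; the last joint's range is limited). The gripper opens to 93 mm and grips with 3 to 60 N. Pads are 15 mm wide; open, the fingers measure 128 mm over their backs; the gripper's body (75 mm by 188 mm) begins 65 mm behind the grasp point.
Start: joints at [-1.243, 0.13, 1.488, -0, 1.523, -0.085], TCP at [0.241, -0.55, 0.219] pointing down, gripper open.
Joint ranges: [-2.96, 2.96], [-0.89, 2.26], [0.02, 2.5], [-1.34, 4.48], [0, 2.73], [-2.66, 2.66]. Speed limits (rad/s): [2.39, 2.39, 2.79, 3.14, 3.14, 3.14].

## Interface

Orientations are given as [roll, pitch, yaw] about the fixed x, y, z axes, in that order (R = Rz(yaw) Ry(pitch) Rx(roll)).
In Python, from cell import bot gives the robot as it stands. The module is installed in compiled form; this text tells all that it offers. Calls block until the motion is done:
- bot.movep(position, orientation): joint-space move of the TCP to a pose.
- bot.line_to(position, orientation=None, velocity=0.15, f_stop=None): straight line of the TCP; orientation=None keeps the orientation; velocity is the mean speed in m/s. With f_stop (N) it stops when the force on the tool has changed by that much, and returns True; else False.
- bot.move_j(angles): joint-space move.
- bot.let_go() and bot.clamp(force=None): open the fingers fully, or close them until they stop; force is the grip in N (None keeps the last).
- bot.dwell(seconds).
- bot.ik(position, orientation): joint angles nearest the present ones, or None.
- bot.camera(name): name is "side" or "top"; returns a dict with "color" (400x640x3 uint8, red, green, blue), "intrinsics" (3x3 intrinsics, pixels), "R" (3x3) and "t" (3): a world point X has camera coordinates R X + t. Camera axes: x right, y down, z forward; pixel columns grow to the right and rows downward; lengths in m; the calibration is good to about 2 mm. A picture is of the moment at which its call begins. There is no depth.
A pose or a line that the arm cannot do raises bot.IKError and nothing moves.
- bot.hand_in(): hands the job in, once; it reports no verdict.
Readings, each from a call of its own:
- bot.current_time(): time.
- bot.current_qpos(): joint angles.
- bot.current_dq(): joint speeds.
- bot.current_tau(): joint torques, N m.
- bot.current_ee_pos(): TCP position.
- bot.current_tcp_rot(): TCP orientation.
- bot.current_wrist_force(): force on the tool from outside, world axes, zero at the start.
- bot.current_ft_torque(): the same for the moment, N m.
- bot.current_gripper_width(): finger opening in m.
Only numpy, scipy, OpenCV 4.12 (cv2) and the standard library are available. Lean on these libraries where they do the work, as an engineer would, in place of code of your own. Each camera call takes 0.05 s, during which the arm holds its last target. There are 200 camera calls.

## Working session

There is one attempt and no reset: what is moved stays moved. The work goes in short steps, each a Python script; the robot and the scene stay as the last script left them, time stands still between calls to the robot, and variables do not carry over. Pictures are saved under pics/ and viewed, about 8 in all and at most 12, crops included, and the job is handed in when it is done.

```bash
mkdir -p pics; python3 - <<'E'
from cell import bot
import cv2,pickle
d={}
for n in("top","side"):
    c=bot.camera(n);d[n]=c;cv2.imwrite(f"pics/{n}0.png",c["color"][:,:,::-1]);print(n,c["intrinsics"],c["R"],c["t"])
pickle.dump(d,open("c0.pkl","wb"));print(bot.current_time(),bot.current_tcp_rot())
E
```

```text
top [[403.75639428   0.         327.15931282]
 [  0.         403.75639428 188.85157721]
 [  0.           0.           1.        ]] [[-0.02199783 -0.9994166  -0.02612562]
 [-0.99282674  0.02490965 -0.11693834]
 [ 0.1175209   0.02336582 -0.99279549]] [0.07010096 0.48919194 1.08774257]
side [[485.60295284   0.         309.2111604 ]
 [  0.         485.60295284 197.43274775]
 [  0.           0.           1.        ]] [[-0.81584125 -0.57810555  0.01403655]
 [-0.42181773  0.57832822 -0.6982881 ]
 [ 0.3955665  -0.5756131  -0.71567919]] [0.40997451 0.23843263 1.27568744]
0.1 [-3.13993500e+00 -1.18587030e-04  4.12800731e-01]
```

View pics/top0.png

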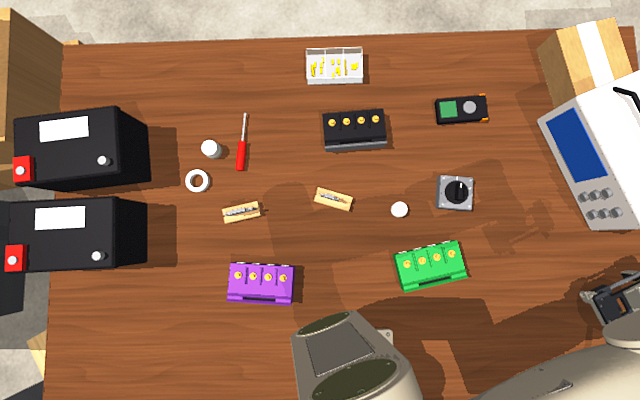

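View pics/side0.png

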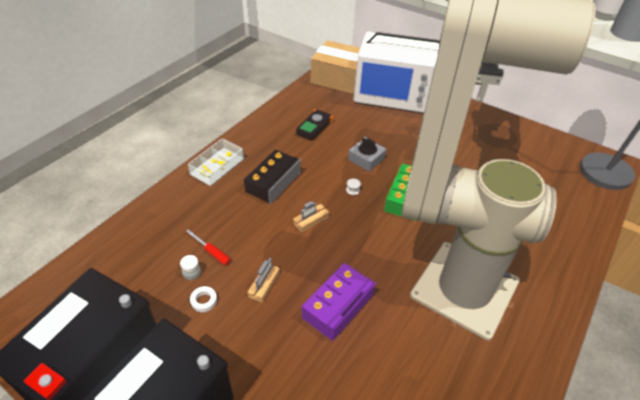

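The top view shows the black box at (355,130), the isolator at (456,193), the stands at (242,212) and (333,199), and green and purple decoys. I'll enlarge the relevant parts next.

```bash
python3 - <<'E'
import pickle,cv2,numpy as np
d=pickle.load(open("c0.pkl","rb"))
def cr(n,cx,cy,w,h,s):
    im=d[n]["color"][:,:,::-1][cy-h//2:cy-h//2+h,cx-w//2:cx-w//2+w];return cv2.resize(im,(w*s,h*s),interpolation=cv2.INTER_NEAREST)
S=5
a=[cr("top",242,212,52,40,S),cr("top",333,199,52,40,S),cr("top",456,193,52,40,S)]
b=[cr("side",265,277,52,40,S),cr("side",312,216,52,40,S),cr("side",368,152,52,40,S)]
e=[cr("top",355,130,78,40,S),cr("side",273,175,78,40,S)]
cv2.imwrite("pics/crop1.png",np.vstack([np.hstack(a),np.hstack(b),np.hstack(e)]))
E
```

```text
(no output)
```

View pics/crop1.png

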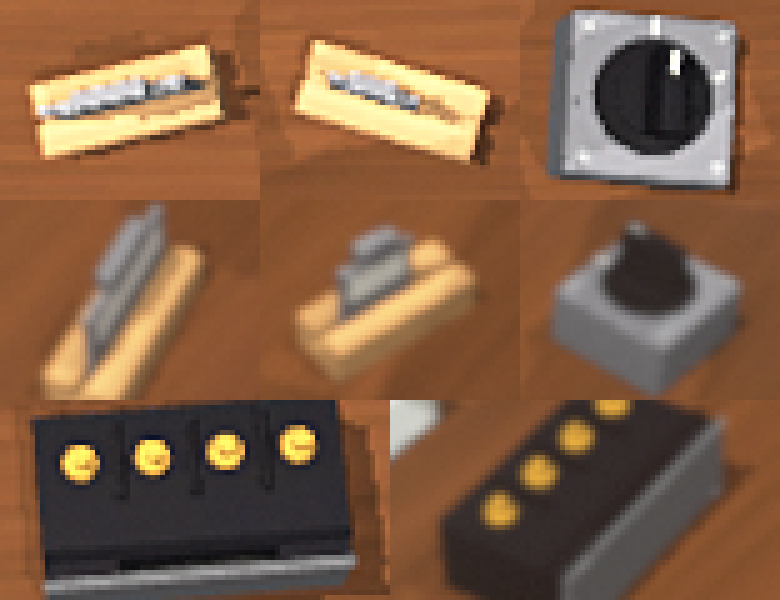

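Row 1 shows the wide holder in the left stand (242,212) and the narrow one in the right stand (333,199). The knob bar points along the image vertical. The box has its studs up and the channel slot at the bottom edge of its top. Now to measure these.

```bash
cat > h.py <<'E'
import numpy as np,cv2,pickle
def ray(c,uv,z):
    uv=np.atleast_2d(uv).astype(float)
    R,t,K=c["R"],c["t"],c["intrinsics"]
    o=-R.T@t; d=(np.c_[uv,np.ones(len(uv))]@np.linalg.inv(K).T)@R
    return (o+d*((z-o[2])/d[:,2])[:,None])
def px(c,X):
    p=np.atleast_2d(X)@c["R"].T+c["t"];p=p@c["intrinsics"].T;return p[:,:2]/p[:,2:]
def tri(c1,u1,c2,u2):
    P=[c["intrinsics"]@np.c_[c["R"],c["t"]] for c in(c1,c2)]
    X=cv2.triangulatePoints(P[0],P[1],np.array(u1,float).reshape(2,1),np.array(u2,float).reshape(2,1));return (X[:3]/X[3]).ravel()
def comps(mask,box,amin=5):
    x0,y0,x1,y1=box;m=np.zeros_like(mask,np.uint8);m[y0:y1,x0:x1]=mask[y0:y1,x0:x1]
    n,l,s,c=cv2.connectedComponentsWithStats(m);return [(s[i,4],c[i],l==i) for i in range(1,n) if s[i,4]>=amin]
E
python3 - <<'E'
from h import *
np.set_printoptions(precision=4,suppress=True)
d=pickle.load(open("c0.pkl","rb"));T=d["top"];S=d["side"]
def rect(mask,z):
    cs,_=cv2.findContours(mask.astype(np.uint8),cv2.RETR_EXTERNAL,cv2.CHAIN_APPROX_NONE)
    k=max(cs,key=cv2.contourArea)[:,0];W=ray(T,k,z)[:,:2]
    r=cv2.minAreaRect((W*1000).astype(np.float32));return r
for n,c,bx in(("top",T,(316,100,396,155)),("side",S,(230,140,310,205))):
    hsv=cv2.cvtColor(c["color"],cv2.COLOR_RGB2HSV);m=(hsv[...,0]>15)&(hsv[...,0]<35)&(hsv[...,1]>120)&(hsv[...,2]>120)
    cc=sorted(comps(m,bx,6),key=lambda q:q[1][0]);print(n,"studs",[(a,u) for a,u,_ in cc])
    p=ray(c,[u for _,u,_ in cc],.066);print(p)
hsv=cv2.cvtColor(T["color"],cv2.COLOR_RGB2HSV)
# stands
m=(hsv[...,0]>10)&(hsv[...,0]<28)&(hsv[...,2]>190)
for bx in((216,192,268,230),(307,180,360,218)):
    mm=np.zeros_like(m);mm[bx[1]:bx[3],bx[0]:bx[2]]=m[bx[1]:bx[3],bx[0]:bx[2]];print("stand",rect(mm,.024))
# isolator
g=(hsv[...,1]<45)&(hsv[...,2]>115)
mm=np.zeros_like(g);mm[170:216,432:480]=g[170:216,432:480];print("iso",rect(mm,.045))
mm=np.zeros_like(g);v=hsv[...,2]<60;mm[172:214,434:478]=v[172:214,434:478]
a,u,_=max(comps(mm,(434,172,478,214)),key=lambda q:q[0]);print("disc",a,u,ray(T,u,.055))
w=(hsv[...,2]>200)&(hsv[...,1]<40);print([(a,u,ray(T,u,.085)[0]) for a,u,_ in comps(w,(450,180,472,205),2)])
# box profiles
gray=T["color"].mean(2)
for x in(340,350,355,362,370): print(x,gray[115:158,x].astype(int))
E
```

```text
top studs [(np.int32(47), array([331.5106, 122.2128])), (np.int32(44), array([345.9318, 121.0455])), (np.int32(46), array([360.6304, 119.8913])), (np.int32(45), array([375.0667, 118.4444]))]
[[ 0.6692  0.0418  0.066 ]
 [ 0.6713  0.0024  0.066 ]
 [ 0.6733 -0.0377  0.066 ]
 [ 0.6762 -0.077   0.066 ]]
side studs [(np.int32(35), array([255.6   , 176.6571])), (np.int32(37), array([263.1622, 169.0811])), (np.int32(35), array([270.8857, 161.9714])), (np.int32(34), array([278.    , 154.7353]))]
[[ 0.6689  0.0468  0.066 ]
 [ 0.6719  0.007   0.066 ]
 [ 0.6732 -0.0327  0.066 ]
 [ 0.6765 -0.073   0.066 ]]
stand ((433.3913879394531, 301.2149658203125), (42.75545120239258, 102.72127532958984), 11.897472381591797)
stand ((463.6140441894531, 44.2741584777832), (102.35093688964844, 42.48681640625), 72.53424072265625)
iso ((471.2367248535156, -288.5059814453125), (90.35249328613281, 89.754150390625), 83.64631652832031)
disc 395 [455.9165 192.2658] [[ 0.4698 -0.2868  0.055 ]]
[(np.int32(4), array([470.  , 180.25]), array([ 0.4974, -0.3163,  0.085 ])), (np.int32(9), array([460.5556, 184.7778]), array([ 
[... 539 characters left out ...]
2  34  29  54  46  34  44  48  49  48  49  50  50  49  50
  50  50  49  48  53  41  33  34  19  19  77 132 150 105  72  78  76  69
  62  99 113 104  99  99 101]
355 [ 36  32  34  33  34  32  30  33  35  37  36  34  36  31  43  50  50  49
  51  50  50  50  44  34  33  26  20  29 110 154 134  90  74  77  71  63
  74 104 110 102  98  98 101]
362 [ 39  60 182 198 195 151 194 196 117  31  45  47  47  48  46  48  49  50
  48  47  50  48  40  34  33  21  24  80 133 152 106  70  77  77  69  59
  97 115 112 102  96  97  98]
370 [ 46  38  31  30  31  32  35  36  34  35  33  35  34  43  50  49  49  49
  46  48  51  39  35  35  24  12  22 122 166 114  71  76  77  73  63  57
  97 113 111 101  97  96  99]
```

```bash
python3 - <<'E'
from h import *
np.set_printoptions(precision=4,suppress=True)
d=pickle.load(open("c0.pkl","rb"));T=d["top"];S=d["side"]
for c in(T,S): print("cam",-c["R"].T@c["t"])
us=[(331.51,122.21),(345.93,121.05),(360.63,119.89),(375.07,118.44)];vs=[(255.6,176.66),(263.16,169.08),(270.89,161.97),(278,154.74)]
print(np.array([tri(T,a,S,b) for a,b in zip(us,vs)]))
# box-frame x of pixel rows along columns
g=T["color"].mean(2).astype(np.float32)
st=ray(T,us,.066)[:,:2].mean(0);yaw=np.arctan2(.007,.1188);ux=np.array([np.cos(yaw),np.sin(yaw)]);uy=np.array([-ux[1],ux[0]]);O=st-.025*ux
print("O",O,np.degrees(yaw))
for z in(.056,.061):
  xs=np.arange(-.052,-.012,.001);acc=[]
  for y in np.arange(-.035,.036,.002):
    P=np.c_[O+xs[:,None]*ux+y*uy,np.full(len(xs),z)];p=px(T,P).astype(np.float32)
    acc.append(cv2.remap(g,p[:,0].copy(),p[:,1].copy(),cv2.INTER_LINEAR).ravel())
  print(z,list(zip((xs*1000).round().astype(int),np.mean(acc,0).astype(int))))
# along y inside the channel
ys=np.arange(-.06,.0601,.002)
for x in(-.028,-.031,-.034):
  P=np.c_[O+x*ux+ys[:,None]*uy,np.full(len(ys),.056)];p=px(T,P).astype(np.float32)
  print(x,list(zip((ys*1000).round().astype(int),cv2.remap(g,p[:,0].copy(),p[:,1].copy(),cv2.INTER_LINEAR).ravel().astype(int))))
E
```

```text
cam [0.3594 0.0325 1.1389]
cam [-0.0696  0.8334  1.0737]
[[ 0.6718  0.0425  0.0607]
 [ 0.674   0.0031  0.0616]
 [ 0.6761 -0.0374  0.0609]
 [ 0.6786 -0.0769  0.062 ]]
O [ 0.6475 -0.0191] 3.3721150381783533
0.056 [(np.int64(-52), np.int64(74)), (np.int64(-51), np.int64(76)), (np.int64(-50), np.int64(77)), (np.int64(-49), np.int64(77)), (np.int64(-48), np.int64(76)), (np.int64(-47), np.int64(74)), (np.int64(-46), np.int64(75)), (np.int64(-45), np.int64(79)), (np.int64(-44), np.int64(89)), (np.int64(-43), np.int64(103)), (np.int64(-42), np.int64(120)), (np.int64(-41), np.int64(135)), (np.int64(-40), np.int64(148)), (np.int64(-39), np.int64(151)), (np.int64(-38), np.int64(143)), (np.int64(-37), np.int64(128)), (np.int64(-36), np.int64(109)), (np.int64(-35), np.int64(82)), (np.int64(-34), np.int64(57)), (np.int64(-33), np.int64(35)), (np.int64(-32), np.int64(25)), (np.int64(-31), np.int64(21)), (np.int64(-30), np.int64(20)), (np.int64(-29), np.int64(22)), (np.int64(-28), np.int64(25)), (np.int64(-27), np.int64(29)), (np.int64(-26), np.int64(32)), (np.int64(-25), np.int64(33)), (np.int64(-2
[... 6491 characters left out ...]
nt64(65)), (np.int64(16), np.int64(60)), (np.int64(18), np.int64(53)), (np.int64(20), np.int64(47)), (np.int64(22), np.int64(44)), (np.int64(24), np.int64(41)), (np.int64(26), np.int64(45)), (np.int64(28), np.int64(51)), (np.int64(30), np.int64(59)), (np.int64(32), np.int64(57)), (np.int64(34), np.int64(55)), (np.int64(36), np.int64(54)), (np.int64(38), np.int64(53)), (np.int64(40), np.int64(50)), (np.int64(42), np.int64(53)), (np.int64(44), np.int64(67)), (np.int64(46), np.int64(59)), (np.int64(48), np.int64(50)), (np.int64(50), np.int64(42)), (np.int64(52), np.int64(35)), (np.int64(54), np.int64(40)), (np.int64(56), np.int64(43)), (np.int64(58), np.int64(50)), (np.int64(60), np.int64(57))]
```

```bash
python3 - <<'E'
from h import *
d=pickle.load(open("c0.pkl","rb"))
def cr(n,x0,y0,w,h,s): return cv2.resize(d[n]["color"][y0:y0+h,x0:x0+w,::-1],(w*s,h*s),interpolation=cv2.INTER_NEAREST)
a=cr("top",218,197,48,30,12);a=np.hstack([a,np.zeros((360,24,3),np.uint8)])
b=cr("side",246,254,50,20,12)
b=np.vstack([cr("side",255,254,30,48,12)])
b=b[:360] if 0 else cv2.resize(b,(225,360))
im=np.hstack([a[:,:575],b]);cv2.imwrite("pics/crop2.png",im);print(im.shape)
c=d["top"];y=np.radians(11.9);ux=np.array([np.cos(y),np.sin(y)]);uy=np.array([-ux[1],ux[0]]);C=np.array([.4334,.3012])
P=np.array([[*(C+s*uy),z] for s,z in((-.04,.064),(.04,.064),(-.02,.078),(.02,.078))])
print("centred pred top",px(c,P),"side",px(d["side"],P))
E
```

```text
(360, 800, 3)
centred pred top [[251.35237196 207.41430428]
 [222.28934271 214.2546349 ]
 [242.86812252 208.76927203]
 [228.14747375 212.2339194 ]] side [[270.11470552 259.0185847 ]
 [255.59322506 282.75938135]
 [266.32816269 261.45989209]
 [259.0037087  273.35420654]]
```

View pics/crop2.png

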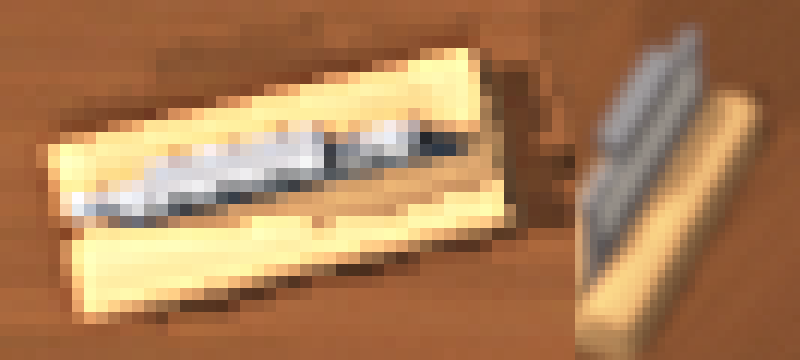

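The crop shows the wide holder sitting about 4 mm toward −y in its stand: top view rib end at (245,209), plate ends at x≈224 and 252.6. Now I'll turn the knob.

```bash
python3 - <<'E'
from cell import bot
import numpy as np,cv2
np.set_printoptions(precision=3,suppress=True)
yaw=np.radians(180-6.35);o=[np.pi,0,yaw];p=np.array([.4708,-.288,.056])
bot.movep([*p[:2],.20],o);print(bot.current_qpos(),bot.current_time())
hit=bot.line_to(p,o,.1,f_stop=8);print("hit",hit,bot.current_ee_pos())
if not hit:
    bot.clamp(15);print("w",bot.current_gripper_width(),bot.current_wrist_force())
    q=np.array(bot.current_qpos())
    for k in range(1,7):
        q[5]+=1.23/6;bot.move_j(q);print(k,bot.current_ft_torque(),bot.current_wrist_force())
    print(bot.current_ee_pos(),bot.current_tcp_rot())
    bot.dwell(.2);bot.let_go();bot.line_to([*p[:2],.2],velocity=.2)
    bot.movep([.434,.297,.2],[np.pi,0,np.radians(101.9)])
    c=bot.camera("top");s=bot.camera("side");print(bot.current_time(),bot.current_qpos())
    a=cv2.resize(c["color"][170:216,430:482,::-1],None,fx=7,fy=7,interpolation=0);b=cv2.resize(s["color"][130:176,342:394,::-1],None,fx=7,fy=7,interpolation=0)
    cv2.imwrite("pics/knob.png",np.hstack([a,b]))
E
```

```text
[-0.643  0.01   1.648 -0.     1.483 -2.101] 1.8583
hit False [ 0.471 -0.288  0.057]
w 0.01300657834835315 [ -0.482 -11.34   -5.785]
1 [ 0.372 -0.214  0.094] [ 1.583  0.704 -0.121]
2 [ 0.853 -0.507  0.067] [0.928 3.545 0.299]
3 [ 1.159 -0.714 -0.005] [2.79  4.415 0.84 ]
4 [ 1.186 -0.892 -0.025] [ 4.047  5.453 -0.141]
5 [ 1.205 -1.154 -0.037] [ 5.394  5.351 -0.366]
6 [ 1.237 -1.245  0.27 ] [ 5.732  6.993 -1.32 ]
[ 0.472 -0.289  0.056] [3.14  0.003 1.807]
11.15 [ 0.501 -0.061  1.718 -0.     1.485  0.295]
```

View pics/knob.png

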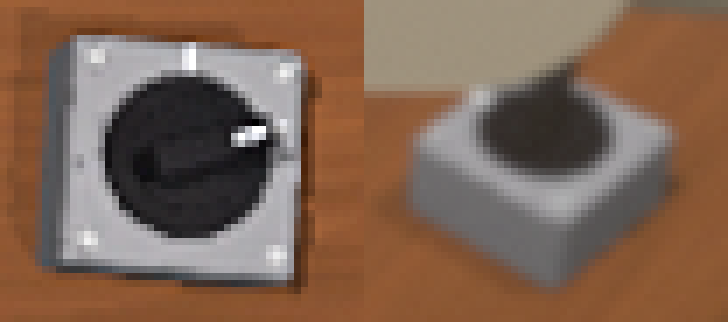

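The bar's white mark is now at the right (250,135 in the crop), turned about 70° clockwise, so the isolator is off. Next I'll grasp the holder, carry it above the channel and check it in both views.

```bash
python3 - <<'E'
from cell import bot
import numpy as np,cv2,pickle
np.set_printoptions(precision=4,suppress=True)
p=[.4342,.2973]
o=[np.pi,0,np.radians(101.9)]
bot.movep([*p,.15],o)
hit=bot.line_to([*p,.053],o,.1,f_stop=8);print("hit",hit,bot.current_ee_pos())
if not hit:
    bot.clamp(50);print("w",bot.current_gripper_width(),bot.current_wrist_force())
    print(bot.line_to([*p,.17],velocity=.08),bot.current_gripper_width(),bot.current_wrist_force())
    o2=[np.pi,0,np.radians(93.4)]
    bot.movep([.6190,-.0215,.16],o2)
    bot.line_to([.6190,-.0215,.118],o2,.1)
    bot.dwell(.3)
    d={n:bot.camera(n) for n in("top","side")};pickle.dump(d,open("c1.pkl","wb"))
    print(bot.current_time(),bot.current_ee_pos(),bot.current_wrist_force(),bot.current_gripper_width())
    a=cv2.resize(d["top"]["color"][95:175,310:400,::-1],None,fx=4.4,fy=4.4,interpolation=0);b=cv2.resize(d["side"]["color"][115:195,230:320,::-1],None,fx=4.4,fy=4.4,interpolation=0)
    cv2.imwrite("pics/hold.png",np.hstack([a,b]))
E
```

```text
hit False [0.4348 0.2976 0.0538]
w 0.009630308322985838 [ 0.55    0.0064 -0.3247]
False 0.009839919496137698 [ 1.3877  0.4929 -0.0416]
17.8 [ 0.6193 -0.0216  0.1185] [ 0.0252 -0.5533  0.1852] 0.009740255525364873
```

View pics/hold.png

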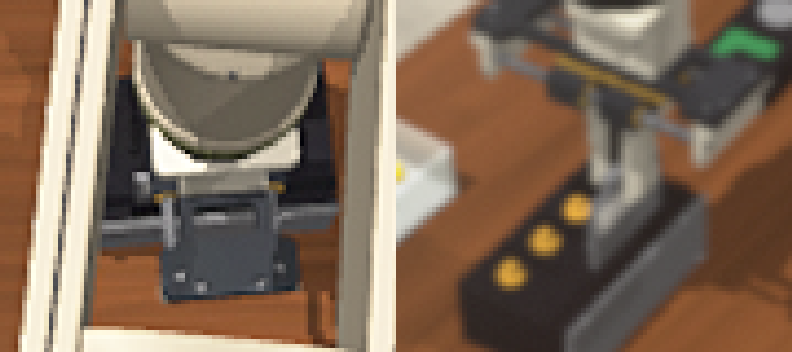

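```bash
python3 - <<'E'
from h import *
np.set_printoptions(precision=1,suppress=True)
d=pickle.load(open("c1.pkl","rb"));S=d["side"];T=d["top"]
y=np.radians(93.4-90);ux=np.array([np.cos(y),np.sin(y)]);uy=np.array([-ux[1],ux[0]]);C=np.array([.6193,-.0216])
im=cv2.resize(S["color"][135:185,255:305,::-1],None,fx=10,fy=10,interpolation=cv2.INTER_CUBIC)
for off in(-.004,0,.004):
  P=[[*(C+(off+.04)*uy),z] for z in(.0767,.1287)]+[[*(C+(off+.02)*uy),.1427]]
  u=px(S,P);print(off,u,px(T,P[:2]))
  for q in u: cv2.circle(im,tuple(np.int32((q-[255,135]+.5)*10)),3,{-.004:(0,0,255),0:(0,255,0),.004:(255,0,0)}[off],-1)
imt=cv2.resize(T["color"][125:165,325:375,::-1],(625,500),interpolation=cv2.INTER_CUBIC)[:,:290]
cv2.imwrite("pics/hold2.png",np.hstack([im,imt]))
E
```

```text
-0.004 [[275.6 175. ]
 [275.  162. ]
 [278.7 154.6]] [[342.1 139.6]
 [342.3 134.8]]
0 [[274.9 175.8]
 [274.2 162.8]
 [277.9 155.4]] [[340.6 139.8]
 [340.8 134.9]]
0.004 [[274.1 176.6]
 [273.4 163.6]
 [277.2 156.1]] [[339.2 139.9]
 [339.2 135.1]]
```

View pics/hold2.png

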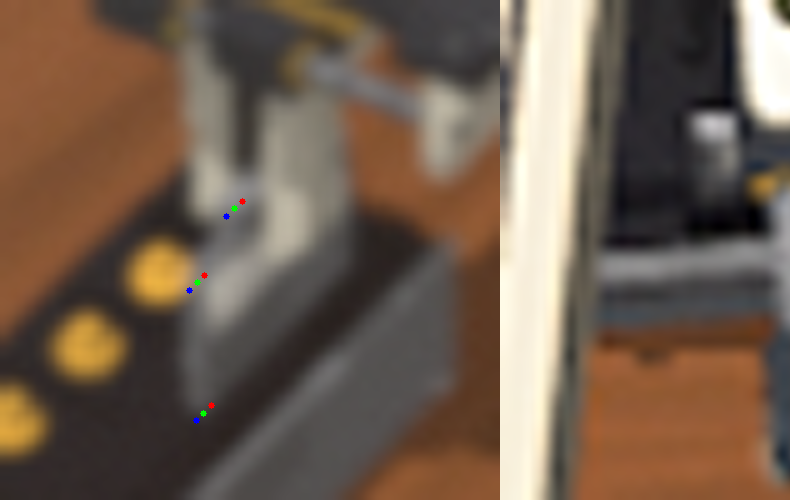

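Top view plate end at about (340,134), with the side view agreeing: the holder is about 2 mm too far in +x and +y relative to the channel. I'll correct that and insert with force watching.

```bash
python3 - <<'E'
from cell import bot
import numpy as np
np.set_printoptions(precision=4,suppress=True)
x,y=.6178,-.0236
bot.line_to([x,y,.110],velocity=.05);bot.dwell(.2);print(bot.current_ee_pos(),bot.current_wrist_force())
for z in(.104,.100,.096,.092,.088,.084):
    h=bot.line_to([x,y,z],velocity=.02,f_stop=12)
    print(z,h,bot.current_ee_pos(),bot.current_wrist_force(),bot.current_ft_torque())
    if h:break
print(bot.current_time())
E
```

```text
[ 0.6179 -0.0236  0.1101] [-0.5054  0.252  -0.1167]
0.104 False [ 0.6176 -0.0236  0.1037] [ 0.0893  0.5248 -0.3176] [-0.0106 -0.0785  0.0282]
0.1 False [ 0.6176 -0.0236  0.0997] [-0.429   0.5099 -0.6628] [-0.0288 -0.0643 -0.0057]
0.096 True [ 0.6184 -0.0237  0.0969] [-2.0005  0.1243  6.291 ] [0.0114 0.1223 0.0063]
19.3833
```

```bash
python3 - <<'E'
from cell import bot
import numpy as np
np.set_printoptions(precision=4,suppress=True)
x,y=.6178,-.0236
def show(t): print(t,bot.current_ee_pos(),bot.current_wrist_force(),bot.current_ft_torque(),round(bot.current_time(),1))
bot.line_to([x,y,.0985],velocity=.03);bot.dwell(.1);show("up")
for dx in(-.0015,-.003,.0015):
    bot.line_to([x+dx,y,.0985],velocity=.03)
    h=bot.line_to([x+dx,y,.090],velocity=.02,f_stop=12);show((dx,h))
    if not h:break
    bot.line_to([x+dx,y,.0985],velocity=.03)
E
```

```text
up [ 0.6176 -0.0236  0.0982] [ 0.5976 -0.0071  0.4627] [-0.0864 -0.112  -0.0411] 19.7
(-0.0015, False) [ 0.6162 -0.0236  0.0899] [-0.5127 -0.3535 -0.953 ] [-0.0254 -0.0502  0.0113] 20.6
```

```bash
python3 - <<'E'
from cell import bot
import numpy as np
np.set_printoptions(precision=4,suppress=True)
x,y=.6163,-.0236
for z in np.arange(.086,.0699,-.001):
    h=bot.line_to([x,y,z],velocity=.02,f_stop=22);f=np.array(bot.current_wrist_force())
    print(round(z,4),h,np.array(bot.current_ee_pos()),f,bot.current_gripper_width())
    if h or f[2]>15:break
bot.dwell(.3);print(bot.current_ee_pos(),bot.current_wrist_force(),bot.current_ft_torque(),bot.current_time())
E
```

```text
0.086 False [ 0.6161 -0.0236  0.0858] [ 0.3863  1.2049 -0.0548] 0.009696102551929679
0.085 False [ 0.6163 -0.0236  0.085 ] [-0.1689  0.3213 -1.3973] 0.009716517161397875
0.084 False [ 0.6163 -0.0236  0.0839] [ 0.1029  0.8223 -0.702 ] 0.009495941310636469
0.083 False [ 0.6162 -0.0236  0.0829] [ 0.6847  0.2394 -0.2625] 0.00935016287207272
0.082 False [ 0.6162 -0.0236  0.0819] [ 0.1559  0.3252 -0.1078] 0.009475799427345598
0.081 False [ 0.6164 -0.0236  0.0811] [-0.3685  0.1243 -0.7677] 0.00959591606197023
0.08 False [ 0.6164 -0.0236  0.0803] [-0.6247 -0.4607  2.271 ] 0.009562117987822227
0.079 False [ 0.6164 -0.0236  0.0792] [-0.4032 -0.4086  2.5913] 0.009736660158385292
0.078 False [ 0.6165 -0.0236  0.0782] [-0.9445  0.2797  4.7058] 0.009323981844855885
0.077 False [ 0.6165 -0.0236  0.0771] [0.0209 0.2652 4.2785] 0.009356770248706533
0.076 False [ 0.6165 -0.0236  0.0762] [-0.0137  0.8452  4.397 ] 0.009711791456071029
0.075 False [ 0.6165 -0.0236  0.0753] [-0.9997 -0.0085  5.5419] 0.00932812671979518
0.074 False [ 0.6166 -0.0236  0.0745] [-1.115   0.7436  6.5104] 0.009341907868833548
0.073 False [ 0.6167 -0.0236  0.074 ] [-2.5115  0.168  10.1271] 0.009565059998784866
0.072 False [ 0.6171 -0.0236  0.0739] [-4.199   0.7214 16.1375] 0.00916780412388475
[ 0.6171 -0.0237  0.0739] [-4.7442  0.2226 14.3703] [0.1053 0.9129 0.0122] 24.7083
```

```bash
python3 - <<'E'
from cell import bot
import numpy as np,cv2
bot.dwell(.4);t=bot.camera("top")["color"];s=bot.camera("side")["color"]
print(bot.current_ee_pos(),bot.current_wrist_force(),bot.current_gripper_width(),bot.current_time())
a=cv2.resize(t[90:270,180:490,::-1],(465,270));a=np.vstack([a,cv2.resize(t[170:216,430:482,::-1],(465,330))])
b=cv2.resize(s[125:205,240:285,::-1],(335,600),interpolation=cv2.INTER_CUBIC)
cv2.imwrite("pics/end.png",np.hstack([a,b]))
E
```

```text
[ 0.61705965 -0.02365578  0.07389216] [-3.9912513   0.46483223 14.03231395] 0.009119758386096558 25.2083
```

View pics/end.png

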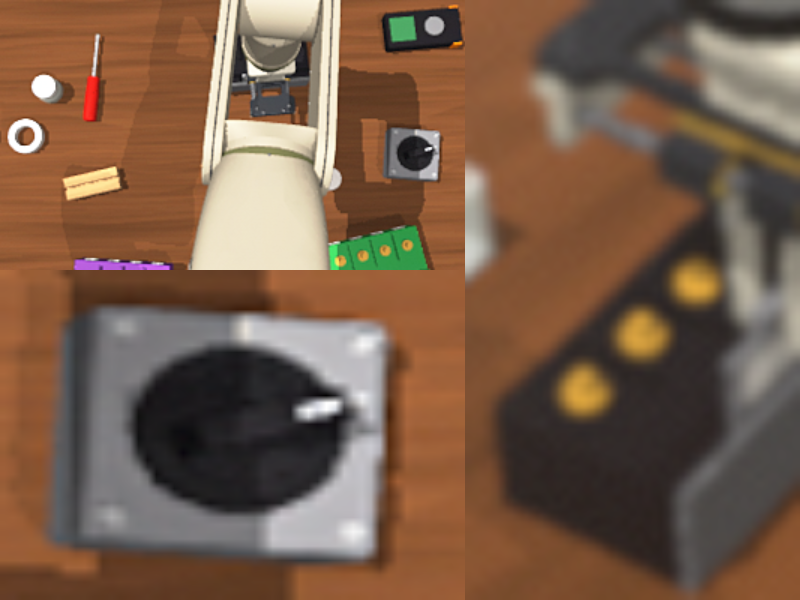

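The picture shows the knob still off (mark at the right), an empty wide stand, the loose items in view still in place, and the holder down in the channel behind the lip. I'm handing it in while pressing.

```bash
python3 - <<'E'
from cell import bot
bot.hand_in();print(bot.current_time())
E
```

```text
the job is handed in; nothing more can be done
the job is handed in; nothing more can be done
```

The isolator is off, and the wide label holder is in the black terminal box's channel, pressed fully home. I handed the job in at about 25 s of the 54 s allowed, with the arm still pressing; no verdict is reported.

- **Knob:** I turned it 1.23 rad clockwise. The pictures right after and at the end both show the bar about 70° from its start, at off.
- **Insertion:** The first try caught the channel's flared rim at about 6 N after stopping. I backed off and shifted 1.5 mm toward the robot, and it then went in freely.
- **Fully home:** The force rose from about 2.5 N at the pad and stiffened sharply after 7 mm of travel, which matches the hard stop. At the last check it was pressing at about 14 N downward, with 4 N sideways and the holder still gripped.
- **Other things on the bench:** The spool, jar, tape, screwdriver and meter that I could see had not visibly moved.

**Not confirmed:** The arm hid the narrow holder in the last top view, though the robot never went down near it. The holder's position along the channel is judged only by its fitting between the end blocks. My camera estimates of the channel's x position were about 2 to 3 mm off from where the holder finally went in.

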